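# Draw the spirit level out of the stock box's opening and hold it

## Task

Get the yellow spirit level out of the blue stock box through the opening in its top; it is longer than the opening, so push it back under the wide deck, tilt it and draw it out slantwise, lip end first, without forcing it against the box. Finish while still holding it in the gripper: over the box, upright and level, still, and at least 5 cm clear of the box's top. Leave the other things where they are.

Things in the scene. Friction and masses are not known exactly. Their poses are not given: they have to be found in the camera images.
- stockbox: Blue box fixed to the table, outside 160 (its x) x 330 (its y) x 72 mm, inside 150 x 320 mm, floor at z = 6 mm; origin under its centre, z up. Steel plates cover parts of its top (underside z = 68, top z = 72 mm, nothing on them): a wide deck from y = -160 to -40 mm, a narrow lip from y = 130 to 160 mm. Between them the opening, 150 (x) x 170 mm (y).
- deck_edge (a point): middle of the wide deck's edge at the opening, on its top face (box frame: x 0, y -40, z 72 mm)
- lip_edge (a point): middle of the narrow lip's edge at the opening, on its top face (box frame: x 0, y 130, z 72 mm)
- level: Yellow spirit level, rigid bar 240 (its y) x 22 (x) x 30 mm (z), black ends, green vial at mid top, about 0.25 kg; origin under its centre. Stands on the box's floor, lengthwise within 3 degrees, +y towards the lip. Both ends are hidden: +y end 12 to 26 mm under the lip, -y end 44 to 58 mm under the deck, where it can slide up to 60 mm farther in.
- level_hatch_end (a point): middle of the lower edge of the level's -y end face (the end under the wide deck)
- level_lip_end (a point): middle of the lower edge of the level's +y end face (the end under the narrow lip)
- socket: Bystander: steel wrench socket, a ring 26 mm in diameter and 25 mm high, standing inside the blue box in sight below the opening, beside the level; origin under its centre
- coil: Bystander: red ring-shaped coil, 120 mm in diameter, 45 mm high; origin under its centre
- can: Bystander: green can, 56 mm in diameter, 120 mm high; origin under its centre
- jar: Bystander: clear jar, 60 mm in diameter, 80 mm high; origin under its centre
- carton: Bystander: small brown carton 90 x 130 x 60 mm; origin under its centre
- wrench: Bystander: steel wrench lying flat on the table
- spool: Bystander: orange spool, 80 mm in diameter, 46 mm high; origin under its centre
Not all that is in view belongs to the job. Of the things like the level, leave any that is purple; of the rest the larger one is meant.

How it is judged:
By the outcome, as a careful person would: the job done as asked, in the order asked, and still so for the second after the job is handed in, while the arm keeps its last pose, push and grip.
It also fails if it takes over 40 s, if anything falls off the work surface, if the arm or the gripper's body presses on something with over 40 N, if the wrist force passes 120 N, or if a joint passes its speed limit or range.

## Robot

A 7-joint arm with a two-finger parallel gripper is mounted at the origin on the work surface. World frame = base frame: x ahead of the robot, y to its left, z up, the work surface at z = 0. Lengths are in m, angles in rad, forces in N, time in s.
With the tool pointing down it reaches from about 0.35 to 0.9 m from the base axis. Payload 8.1 kg.
Tool frame: the origin (TCP) lies on the centre line of the jaws, within the pads' length; the fingertips stand arm.tips_ahead ahead of it and the grasp point (between the pads) lies 8 mm behind it (arm.tips_ahead is the distance from the TCP to the fingertips, in m); z points along the fingers, y is the direction in which the jaws open and shut (so a half turn about z gives the same grasp; the last joint's range is limited). The gripper opens to 92 mm and grips with 3 to 60 N. Pads are 19 mm wide; open, the fingers measure 130 mm over their backs; the gripper's body (75 mm by 190 mm) begins 47 mm behind the grasp point.
Start: joints at [-1.22, 0.434, 0.025, 1.573, -0.012, 1.134, -0.075], TCP at [0.274, 0.562, 0.238] pointing down, gripper open.
Joint ranges: [-2.62, 2.62], [-0.44, 2.09], [-1.27, 1.32], [0.08, 2.57], [-1.32, 4.46], [0.12, 2], [-2.74, 2.74]. Speed limits (rad/s): [2.22, 2.22, 3.01, 3.01, 3.14, 3.14, 3.14].

## Interface

Orientations are given as a rotation vector (axis times angle).
In Python, from cell import arm gives the robot as it stands. The module is installed in compiled form; this text tells all that it offers.
- The arm moves only by the tool jog_arm, never from a script. Its argument "moves" is a list of rows, each an object with "twist": the turn, a rotation vector about the tool's x, y, z in units of 10 degrees (1.0 is 10 degrees), a list of three; "xyz": the shift along the tool's x, y, z in units of 60 mm (1.0 is 60 mm), a list of three; "grip": the closure, from -1 (fully open) to 1 (shut). A call has 1 to 5 rows; each row is the pose to reach, as a shift and turn from the pose commanded when the call began, along the tool's axes at that moment; what a row does not reach only later rows make up. A row lasts 1/8 s, in which the tool goes at most 62.5 mm and 10.7 degrees, less where a joint would pass 70% of its speed; a pose out of reach is approached as far as the arm can. A call with a gripper value outside its range is refused whole. The fingers move at their own pace and stop on an object; "force" is the grip in N (left out, the last holds). Time passes only in rows, so rows that repeat a pose let the fingers close. It gives the time, the measured TCP pose, the force and the opening at its end, in the units of the state.
- arm.observe(): the state, without advancing time (a new reading comes with each control period).
- arm.get_image(name): name is "side" or "top" or "wrist"; returns the picture (480x640x3 uint8, blue, green, red); there is no depth.
- arm.camera_params(name): a dict with "mtx" (3x3 intrinsics, pixels), "T" (4x4, takes a point from camera to world coordinates); the wrist camera has in their place "T_tool_cam" (4x4, takes a point from camera to tool coordinates, whose origin is the TCP and whose axes are the flange's). Camera axes: x right, y down, z forward; pixel columns grow to the right and rows downward; lengths in m; the calibration is good to about 2 mm. A picture is of the moment at which its call begins: read the wrist's pose just before it. camera_params takes no time and is no camera call.
- arm.sign_off(): hands the job in, once; it reports no verdict.
The state is a dict: "clock": time; "joints": joint angles; "dq": joint speeds; "joint_efforts": joint torques, N m; "position": TCP position; "ee_rot": TCP orientation; "force": force on the tool from outside, world axes, zero at the start; "ft_torque": the same for the moment, N m; "width": opening from 0.0 (shut) to 1.0 (fully open).
Only numpy, scipy, OpenCV 4.12 (cv2) and the standard library are available. Lean on these libraries where they do the work, as an engineer would, in place of code of your own. Each camera call takes 0.05 s, during which the arm holds its last target. There are 200 camera calls.

## Working session

There is one attempt and no reset: what is moved stays moved. The work goes in short steps, Python scripts to look and compute and a tool call to move; the robot and the scene stay as the last step left them, time stands still between calls to the robot, and variables do not carry over. Pictures are saved under pics/ and viewed, about 8 in all and at most 12, crops included, and the job is handed in when it is done.

Besides the shell and the picture viewer there is one more tool, called as name([rows], argument=value, ...), one row to a line, values as JSON. jog_arm: Moves the arm, as the interface text tells. Its arguments: {"type":"object","properties":{"moves":{"type":"array","items":{"type":"object","properties":{"twist":{"type":"array","items":{"type":"number"}},"xyz":{"type":"array","items":{"type":"number"}},"grip":{"type":"number"}}}},"force":{"type":"number"}},"required":["moves"]}

```bash
mkdir -p pics; ls; python3 - <<'E'
from cell import arm
import cv2,numpy as np
np.set_printoptions(precision=4,suppress=True)
print(arm.observe(),arm.tips_ahead)
for n in("top","side"):
    im=arm.get_image(n);cv2.imwrite(f"pics/{n}0.png",im);print(n,arm.camera_params(n))
print(arm.camera_params("wrist"))
E
```

```text
pics
{'clock': 0.0, 'joints': array([-1.2196,  0.4352,  0.025 ,  1.5741, -0.0116,  1.134 , -0.0751]), 'dq': array([ 0.0005,  0.0009, -0.0005, -0.0006,  0.0003,  0.0003, -0.0001]), 'joint_efforts': array([ -0.0001, -66.7861,   0.985 , -31.4461,  -0.0606,   0.0429,
         0.0001]), 'position': array([0.2739, 0.5613, 0.237 ]), 'ee_rot': array([-0.7068, -3.0609,  0.0024]), 'force': array([0.0251, 0.2956, 0.7754]), 'ft_torque': array([-0.0008,  0.0436,  0.018 ]), 'width': 0.9988003879359051} 0.011
top {'mtx': array([[479.9494,   0.    , 318.8179],
       [  0.    , 479.9494, 237.1574],
       [  0.    ,   0.    ,   1.    ]]), 'T': array([[ 0.0151, -0.9883,  0.152 ,  0.273 ],
       [-0.9998, -0.0163, -0.0066,  0.0291],
       [ 0.009 , -0.1518, -0.9884,  1.1365],
       [ 0.    ,  0.    ,  0.    ,  1.    ]])}
side {'mtx': array([[444.567 ,   0.    , 319.3763],
       [  0.    , 444.567 , 246.5635],
       [  0.    ,   0.    ,   1.    ]]), 'T': array([[ 0.9991, -0.0184,  0.0384,  0.4256],
       [-0.0419, -0.5803,  0.8134, -0.7477],
       [ 0.0073, -0.8142, -0.5805,  0.6234],
       [ 0.    ,  0.    ,  0.    ,  1.    ]])}
{'mtx': array([[374.6048,   0.    , 321.2702],
       [  0.    , 374.6048, 242.405 ],
       [  0.    ,   0.    ,   1.    ]]), 'T_tool_cam': array([[ 0.    , -0.9544, -0.2984,  0.0803],
       [ 1.    , -0.0001,  0.0002,  0.0015],
       [-0.0002, -0.2984,  0.9544, -0.1464],
       [ 0.    ,  0.    ,  0.    ,  1.    ]])}
```

View pics/top0.png

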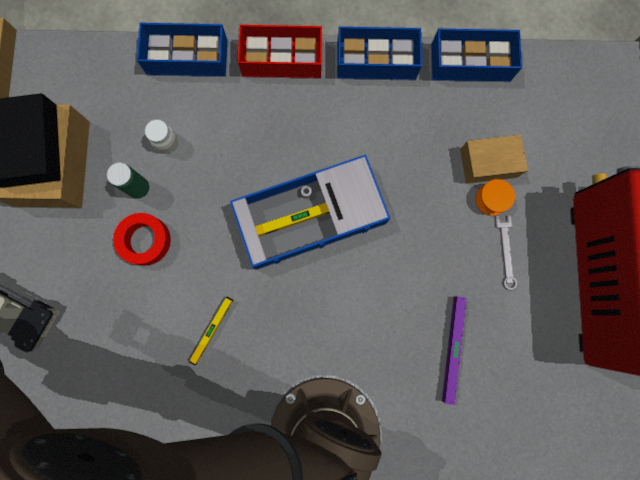

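View pics/side0.png

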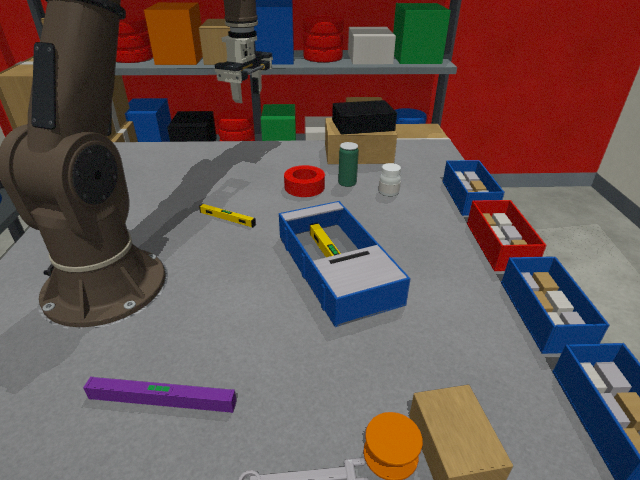

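The top view shows three level-like things: a yellow bar in the blue box, seen through the opening, at about (293,218); a smaller yellow one loose on the table at (211,330); and a purple one at (455,350). Purple is ruled out, and of the yellow ones the bar in the box is the larger. The lip is at the left (245,232), the deck at the right (350,193), and the socket at (306,190).

```bash
cat > h.py <<'E'
from cell import arm
import cv2,numpy as np
from scipy.spatial.transform import Rotation as R
np.set_printoptions(precision=4,suppress=True)
def ray(n,uv,z,T=None):
    p=arm.camera_params(n);T=p["T"] if T is None else T
    d=T[:3,:3]@np.linalg.solve(p["mtx"],[uv[0],uv[1],1.]);o=T[:3,3]
    return o+d*(z-o[2])/d[2]
def proj(n,P,T=None):
    p=arm.camera_params(n);T=p["T"] if T is None else T
    q=p["mtx"]@(T[:3,:3].T@(np.asarray(P)-T[:3,3]));return q[:2]/q[2]
def rect(m):
    c=max(cv2.findContours(m,0,1)[0],key=cv2.contourArea);return c
E
python3 - <<'E'
from h import *
im=cv2.imread("pics/top0.png");h=cv2.cvtColor(im,cv2.COLOR_BGR2HSV)
roi=np.zeros(im.shape[:2],np.uint8);roi[140:290,210:410]=255
blue=cv2.inRange(h,(105,120,40),(125,255,255))&roi
yel=cv2.inRange(h,(22,120,90),(35,255,255))
# light plates
H=cv2.inRange(h,(0,0,150),(180,60,255))&roi
for nm,m,z in(("plate",H,.072),("yellow",yel,.036)):
    for c in cv2.findContours(m,0,1)[0]:
        if cv2.contourArea(c)>60:
            r=cv2.minAreaRect(c);b=cv2.boxPoints(r);print(nm,r);print(np.array([ray("top",q,z) for q in b]))
c=cv2.convexHull(np.vstack([c for c in cv2.findContours(blue,0,1)[0] if cv2.contourArea(c)>20]))
print("hull",cv2.approxPolyDP(c,4,True).reshape(-1,2))
a=cv2.resize(im[145:275,220:400],None,fx=4.4,fy=4.4,interpolation=cv2.INTER_CUBIC)
cv2.imwrite("pics/crop.png",a)
E
```

```text
plate ((248.80001831054688, 230.90000915527344), (64.82669067382812, 12.965337753295898), 71.56504821777344)
[[0.5136 0.219  0.072 ]
 [0.5236 0.1916 0.072 ]
 [0.3842 0.1406 0.072 ]
 [0.3746 0.1676 0.072 ]]
plate ((351.14154052734375, 195.06768798828125), (64.34521484375, 52.69651412963867), 70.55996704101562)
[[ 0.5841  0.0317  0.072 ]
 [ 0.6279 -0.0822  0.072 ]
 [ 0.4862 -0.1308  0.072 ]
 [ 0.4441 -0.0187  0.072 ]]
yellow ((210.40896606445312, 330.5244140625), (8.295392990112305, 73.19268798828125), 29.981639862060547)
[[0.1603 0.3077 0.036 ]
 [0.3017 0.2327 0.036 ]
 [0.2926 0.216  0.036 ]
 [0.1516 0.2913 0.036 ]]
yellow ((291.7550964355469, 219.19921875), (11.346833229064941, 74.62530517578125), 71.25865936279297)
[[ 0.4664  0.1715  0.036 ]
 [ 0.5263  0.0079  0.036 ]
 [ 0.5007 -0.0009  0.036 ]
 [ 0.4413  0.1622  0.036 ]]
hull [[366 156]
 [389 216]
 [385 223]
 [252 267]
 [231 200]]
```

View pics/crop.png

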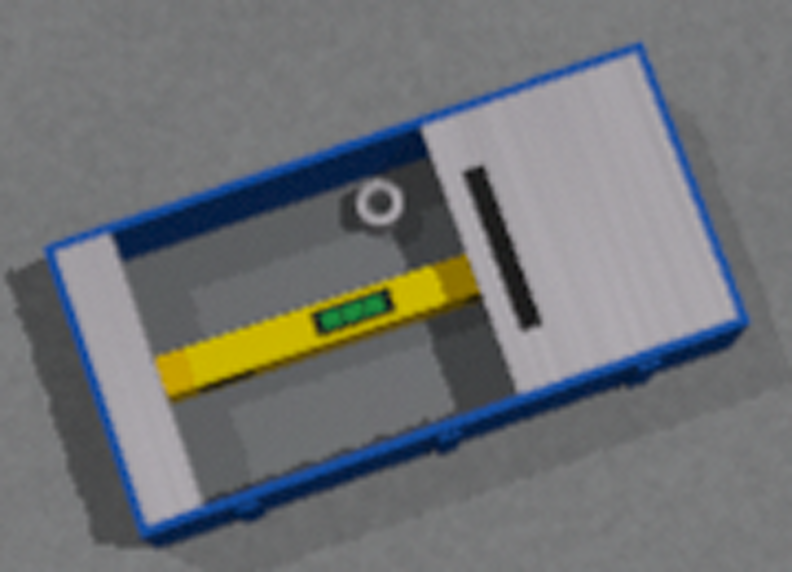

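The crop confirms the target: a yellow bar with a green vial, both ends hidden, about 22 mm wide, against a loose one of only about 160 mm. Next I'll refine the box pose, the vial and the socket.

```bash
python3 - <<'E'
from h import *
im=cv2.imread("pics/top0.png");h=cv2.cvtColor(im,cv2.COLOR_BGR2HSV)
c=np.array([.500,.0439]);yaw=np.deg2rad(20.4)
# box fit: corners of plates (inner 150) in crop px
px=np.array([[48,247],[640,44],[747,322],[146,531],[422,125],[516,392],[112,233],[203,501]])/4.4+[220,145]
B=np.array([[80,165],[80,-165],[-80,-165],[-80,165],[75,-40],[-75,-40],[75,130],[-75,130]])/1e3
W=np.array([ray("top",q,.072)[:2] for q in px])
mb,mw=B.mean(0),W.mean(0);H=(B-mb).T@(W-mw);th=np.arctan2(H[0,1]-H[1,0],H[0,0]+H[1,1])
Rm=np.array([[np.cos(th),-np.sin(th)],[np.sin(th),np.cos(th)]]);t=mw-Rm@mb
print("box",t,np.rad2deg(th),"resid mm",1e3*(W-(B@Rm.T+t)))
tb=lambda p:1e3*Rm.T@(p[:2]-t)
roi=np.zeros(im.shape[:2],np.uint8);roi[140:290,210:410]=255
g=cv2.inRange(h,(45,80,50),(85,255,255))&roi
m=cv2.moments(g,True);v=(m["m10"]/m["m00"],m["m01"]/m["m00"]);print("vial",v,ray("top",v,.036),"box mm",tb(ray("top",v,.036)))
s=np.array([379,201])/4.4+[220,145];print("socket",tb(ray("top",s,.031)))
# level top edges near/far from crop
for q in ([160,357],[470,257],[170,396],[183,392],[480,294]):
    q=np.array(q)/4.4+[220,145];print(tb(ray("top",q,.036)))
# side view check of predicted points
for b in((80,165),(80,-165),(-80,-165),(-80,165)): print(b,proj("side",[*(Rm@(np.array(b)/1e3)+t),.072]))
print("vial side",proj("side",ray("top",v,.036)))
np.savez("box.npz",t=t,th=th)
E
```

```text
box [0.5    0.0425] 20.405172331607695 resid mm [[-1.504  -2.5723]
 [-2.3583  1.5745]
 [ 0.1504  2.2803]
 [ 2.6585 -2.4628]
 [ 0.026  -0.2692]
 [ 0.6522  1.7697]
 [-1.0669 -0.6594]
 [ 1.442   0.3392]]
vial (299.69565217391306, 215.31884057971016) [0.4931 0.0672 0.036 ] box mm [ 2.0866 25.5648]
socket [54.0874 -8.4988]
[ 11.3986 128.9853]
[  7.8063 -43.7693]
[-10.1589 130.6123]
[-10.4137 123.4811]
[-12.9073 -42.0076]
(80, 165) [338.1116 199.8405]
(80, -165) [408.9914 277.4002]
(-80, -165) [334.3054 298.4583]
(-80, 165) [277.3718 212.2779]
vial side [332.1657 248.4145]
```

```bash
cat >> h.py <<'E'
d=np.load("box.npz") if __import__("os").path.exists("box.npz") else None
def goal(P,yaw,tilt=0):
    "TCP goal -> jog units from present pose"
    s=arm.observe();R0=R.from_rotvec(s["ee_rot"])
    c,sn=np.cos(np.deg2rad(yaw)),np.sin(np.deg2rad(yaw))
    Rg=R.from_matrix(np.array([[-sn,c,0],[c,sn,0],[0,0,-1]]))*R.from_rotvec([0,np.deg2rad(tilt),0])
    print("xyz u",R0.inv().apply(np.asarray(P)-s["position"])/.06,"twist u",np.rad2deg((R0.inv()*Rg).as_rotvec())/10)
def b2w(x,y,z):
    th=d["th"];return np.array([d["t"][0]+np.cos(th)*x-np.sin(th)*y,d["t"][1]+np.sin(th)*x+np.cos(th)*y,z])
E
python3 - <<'E'
from h import *
P=b2w(.0005,.0556,.2);print(P);goal(P,19.3)
E
```

```text
[0.4811 0.0948 0.2   ]
xyz u [-6.5132 -5.4732  0.6256] twist u [-0.0069  0.0039  4.4698]
```

jog_arm([
  {"xyz": [-0.6, -0.5, 0], "twist": [0, 0, 0.5], "grip": -0.3},
  {"xyz": [-1.3, -1.1, 0], "twist": [0, 0, 1.0], "grip": -0.3},
  {"xyz": [-2.0, -1.7, 0], "twist": [0, 0, 1.5], "grip": -0.3},
  {"xyz": [-2.7, -2.3, 0], "twist": [0, 0, 2.0], "grip": -0.3},
  {"xyz": [-3.4, -2.9, 0], "twist": [0, 0, 2.5], "grip": -0.3},
], force=50)

```text
clock: 0.72
position: [0.3814, 0.314, 0.2376]
ee_rot: [-1.357, -2.833, 0.0]
force: [0.9, 1.1, 0.7]
width: 0.649
```

```bash
python3 - <<'E'
from h import *
goal(b2w(.0005,.0556,.2),19.3);print(arm.observe()["position"])
E
```

```text
xyz u [-3.8875 -0.9964  0.6264] twist u [-0.0014  0.0003  1.953 ]
[0.3814 0.314  0.2376]
```

jog_arm([
  {"xyz": [-0.9, -0.25, 0.15], "twist": [0, 0, 0.5], "grip": -0.3},
  {"xyz": [-1.8, -0.5, 0.3], "twist": [0, 0, 1.0], "grip": -0.3},
  {"xyz": [-2.7, -0.75, 0.45], "twist": [0, 0, 1.5], "grip": -0.3},
  {"xyz": [-3.5, -0.95, 0.6], "twist": [0, 0, 1.95], "grip": -0.3},
  {"xyz": [-3.85, -1.0, 0.63], "twist": [0, 0, 1.95], "grip": -0.3},
])

```text
clock: 1.35
position: [0.4801, 0.0953, 0.1993]
ee_rot: [1.82, 2.561, -0.002]
force: [0.5, -0.1, -0.3]
width: 0.653
```

jog_arm([
  {"xyz": [0, 0, 0], "twist": [0, 0, 0], "grip": -0.3},
  {"xyz": [0, 0, 0], "twist": [0, 0, 0], "grip": -0.3},
])

```text
clock: 1.6
position: [0.4793, 0.0996, 0.1998]
ee_rot: [-1.812, -2.566, 0.0]
force: [0.1, -0.1, 0.5]
width: 0.651
```

```bash
python3 - <<'E'
from h import *
goal(b2w(.0005,.0556,.2),19.3)
s=arm.observe();print(s["position"],s["joints"])
im=arm.get_image("wrist");cv2.imwrite("pics/w1.png",im)
np.savez("w1.npz",p=s["position"],r=s["ee_rot"])
E
```

```text
xyz u [-0.085   0.0019 -0.0037] twist u [-0.0026 -0.003   0.0256]
[0.4793 0.0996 0.1998] [-0.6152  0.2573  0.3719  1.9685 -0.1157  0.9364  0.1557]
```

View pics/w1.png

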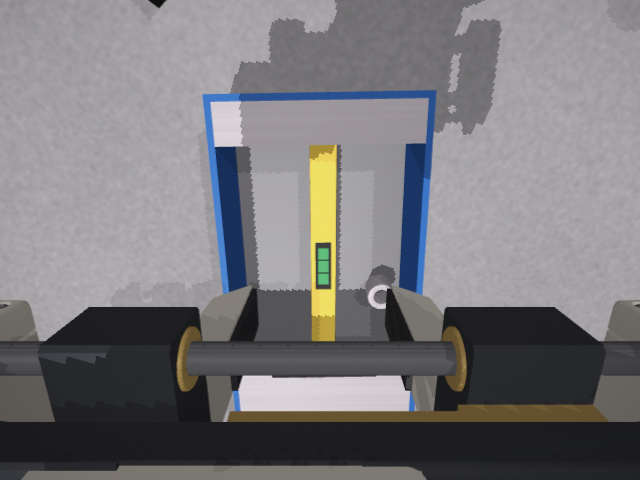

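The wrist view shows the bar between the jaws: vial at (323,266), lip edge at v≈146, bar edges at u≈310/337, socket at (379,295). I'll use it to refine the bar's position.

```bash
python3 - <<'E'
from h import *
w=np.load("w1.npz");T=np.eye(4);T[:3,:3]=R.from_rotvec(w["r"]).as_matrix();T[:3,3]=w["p"]
T=T@arm.camera_params("wrist")["T_tool_cam"]
th=float(d["th"]);Rm=np.array([[np.cos(th),-np.sin(th)],[np.sin(th),np.cos(th)]])
tb=lambda p:1e3*Rm.T@(p[:2]-d["t"])
im=cv2.imread("pics/w1.png");h=cv2.cvtColor(im,cv2.COLOR_BGR2HSV)
for nm,q,z in(("vial",(323,266),.036),("lipL",(215,147),.072),("lipR",(429,144),.072),("farL",(204,95),.072),("farR",(436,91),.072),("socket",(379,294),.031)):
    print(nm,tb(ray("wrist",q,z,T)))
m=cv2.inRange(h,(18,90,120),(35,255,255))
for v in(165,200,235,300):
    u=np.flatnonzero(m[v,290:350])+290;print(v,u.min(),u.max(),tb(ray("wrist",(u.min(),v),.036,T)),tb(ray("wrist",(u.max()+1,v),.036,T)))
E
```

```text
vial [ 3.0048 23.4868]
lipL [-72.4781 128.6962]
lipR [ 79.3887 128.5055]
farL [-76.5702 163.2234]
farR [ 81.6843 163.4255]
socket [54.2052 -6.7477]
165 310 336 [ -6.4062 111.5794] [ 15.596  111.2523]
200 310 335 [-7.0921 82.7277] [14.691  82.4029]
235 311 335 [-6.9557 52.1934] [14.5956 51.8711]
300 311 335 [-8.3721 -9.4422] [14.4031 -9.7849]
```

```bash
python3 - <<'E'
from h import *
t=b2w(.003,-.0016,0)[:2];np.savez("box.npz",t=t,th=d["th"]);print(t)
import h;h.d=np.load("box.npz")
P=b2w(.0009,.055,.025);print(P);goal(P,19.5)
# plan check: 2D (y,z) mm; hatch lower corner (y0,z0), tilt th, grip s=150,h=27
def chk(y0,z0,a,s=150,hh=27):
    a=np.deg2rad(a);A=np.array([np.cos(a),np.sin(a)]);N=np.array([-A[1],A[0]]);o=np.array([y0,z0])
    deck=-(np.array([-40,68])-o)@N*-1-30   # distance deck edge above top face
    lip=-(np.array([130,72])-o)@N           # lip top edge below bottom face
    along=(np.array([130,68])-o)@A-240      # end gap to lip if not yet above
    top=o+30*N;G=o+s*A+hh*N;b=G+47*N-37.5*A;b2=G+47*N+37.5*A
    print(np.rad2deg(a).round(1),"hatch",o,"topback y",top[0].round(1),"deckgap",deck.round(1),"lipgap",lip.round(1),"endgap",along.round(1),"lipend z",(o+240*A)[1].round(1),"TCP yz",(G-8*N).round(1),"body low",b.round(1),b2.round(1))
chk(-95,6,0)
for w in((-95,9,0),(-147,9,0),(-147,8,7),(-147,8,14),(-146,8,14.5),(-107,17.5,15),(-68,28,15),(-29,40,18),(10,60,18),(-20,70,15),(-120,170,0)):chk(*w)
E
```

```text
[0.5034 0.0421]
[0.4851 0.094  0.025 ]
xyz u [-0.1272  0.0583  2.9146] twist u [-0.0012 -0.0032  0.01  ]
0.0 hatch [-95   6] topback y -95.0 deckgap 32.0 lipgap -66.0 endgap -15.0 lipend z 6.0 TCP yz [55. 25.] body low [17.5 80. ] [92.5 80. ]
0.0 hatch [-95   9] topback y -95.0 deckgap 29.0 lipgap -63.0 endgap -15.0 lipend z 9.0 TCP yz [55. 28.] body low [17.5 83. ] [92.5 83. ]
0.0 hatch [-147    9] topback y -147.0 deckgap 29.0 lipgap -63.0 endgap 37.0 lipend z 9.0 TCP yz [ 3. 28.] body low [-34.5  83. ] [40.5 83. ]
7.0 hatch [-147    8] topback y -150.7 deckgap 16.5 lipgap -29.8 endgap 42.2 lipend z 37.2 TCP yz [-0.4 45.1] body low [-44.4  95.2] [ 30.1 104.3]
14.0 hatch [-147    8] topback y -154.3 deckgap 2.3 lipgap 4.9 endgap 43.3 lipend z 66.1 TCP yz [-6.1 62.7] body low [-55.7 107. ] [ 17.  125.2]
14.5 hatch [-146    8] topback y -153.5 deckgap 1.5 lipgap 7.1 endgap 42.2 lipend z 68.1 TCP yz [-5.5 64. ] body low [-55.6 107.8] [ 17.  126.6]
15.0 hatch [-107.    17.5] topback y -114.8 deckgap 1.4 lipgap 8.7 endgap 2.0 lipend z 79.6 TCP yz [33.  74.7] body low [-17.5 118.1] [ 55.  137.5]
15.0 hatch [-68  28] topback y -75.8 deckgap 1.4 lipgap 8.7 endgap -38.4 lipend z 90.1 TCP yz [72.  85.2] body low [ 21.5 128.6] [ 94. 148.]
18.0 hatch [-29  40] topback y -38.3 deckgap 0.0 lipgap 18.7 endgap -80.1 lipend z 114.2 TCP yz [107.8 104.4] body low [ 55.1 145.1] [126.5 168.3]
18.0 hatch [10 60] topback y 0.7 deckgap -6.9 lipgap 25.7 endgap -123.4 lipend z 134.2 TCP yz [146.8 124.4] body low [ 94.1 165.1] [165.5 188.3]
15.0 hatch [-20  70] topback y -27.8 deckgap -26.8 lipgap 36.9 endgap -95.6 lipend z 132.1 TCP yz [120.  127.2] body low [ 69.5 170.6] [142. 190.]
0.0 hatch [-120  170] topback y -120.0 deckgap -132.0 lipgap 98.0 endgap 10.0 lipend z 170.0 TCP yz [ 30. 189.] body low [ -7.5 244. ] [ 67.5 244. ]
```

jog_arm([
  {"xyz": [-0.13, 0.06, 0.5], "twist": [0, 0, 0], "grip": -0.3},
  {"xyz": [-0.13, 0.06, 1.2], "twist": [0, 0, 0], "grip": -0.3},
  {"xyz": [-0.13, 0.06, 1.9], "twist": [0, 0, 0], "grip": -0.3},
  {"xyz": [-0.13, 0.06, 2.4], "twist": [0, 0, 0], "grip": -0.3},
  {"xyz": [-0.13, 0.06, 2.6], "twist": [0, 0, 0], "grip": -0.3},
])

```text
clock: 2.28
position: [0.4846, 0.0935, 0.0426]
ee_rot: [-1.81, -2.566, 0.003]
force: [-0.1, 0.3, -0.3]
width: 0.65
```

```bash
python3 - <<'E'
from h import *
s=arm.observe();print(s["position"],s["force"]);goal(b2w(.0009,.055,.025),19.5)
s=arm.observe();im=arm.get_image("wrist");cv2.imwrite("pics/w2.png",im)
E
```

```text
[0.4846 0.0935 0.0426] [-0.1255  0.3132 -0.3428]
xyz u [0.0043 0.0109 0.2931] twist u [-0.0136 -0.0033  0.0106]
```

View pics/w2.png

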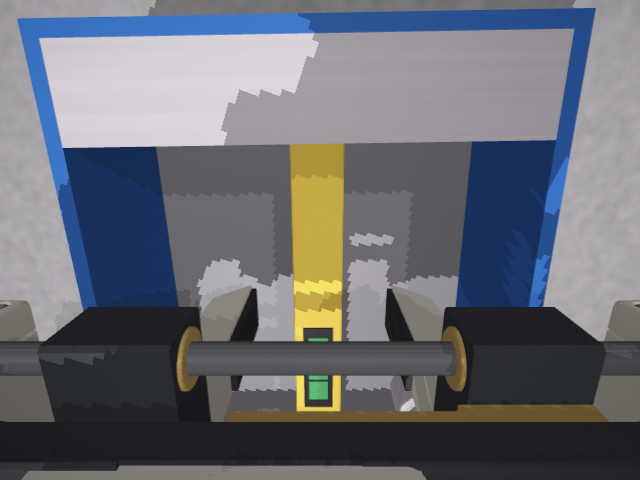

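Bar centred between the jaws (u 290–343, jaws' middle ≈321), free of walls and socket. Down the last 17 mm and grip.

jog_arm([
  {"xyz": [0, 0, 0.2], "twist": [0, 0, 0], "grip": -0.3},
  {"xyz": [0, 0, 0.29], "twist": [0, 0, 0], "grip": -0.3},
  {"xyz": [0, 0, 0.29], "twist": [0, 0, 0], "grip": 0.2},
  {"xyz": [0, 0, 0.29], "twist": [0, 0, 0], "grip": 0.7},
  {"xyz": [0, 0, 0.29], "twist": [0, 0, 0], "grip": 1},
])

```text
clock: 2.95
position: [0.4861, 0.0925, 0.0269]
ee_rot: [1.813, 2.565, 0.001]
force: [-0.2, 0.5, 0.2]
width: 0.376
```

jog_arm([
  {"xyz": [0, 0, 0], "twist": [0, 0, 0], "grip": 1},
  {"xyz": [0, 0, 0], "twist": [0, 0, 0], "grip": 1},
  {"xyz": [0, 0, 0], "twist": [0, 0, 0], "grip": 1},
])

```text
clock: 3.32
position: [0.4857, 0.0924, 0.0267]
ee_rot: [-1.813, -2.565, 0.0]
force: [-1.1, -0.9, 4.8]
width: 0.233
```

jog_arm([
  {"xyz": [0, 0, -0.05], "twist": [0, 0, 0], "grip": 1},
  {"xyz": [-0.2, 0, -0.05], "twist": [0, 0, 0], "grip": 1},
  {"xyz": [-0.4, 0, -0.05], "twist": [0, 0, 0], "grip": 1},
  {"xyz": [-0.6, 0, -0.05], "twist": [0, 0, 0], "grip": 1},
  {"xyz": [-0.7, 0, -0.05], "twist": [0, 0, 0], "grip": 1},
])

```text
clock: 3.95
position: [0.5002, 0.0514, 0.0295]
ee_rot: [1.815, 2.564, -0.0]
force: [-0.2, 0.1, -1.0]
width: 0.239
```

jog_arm([
  {"xyz": [-0.1, 0, 0], "twist": [0, 0, 0], "grip": 1},
  {"xyz": [-0.17, 0, 0], "twist": [0, 0, 0], "grip": 1},
  {"xyz": [-0.17, 0, 0], "twist": [0, 0, 0], "grip": 1},
  {"xyz": [-0.17, 0, 0], "twist": [0, 0, 0], "grip": 1},
])

```text
clock: 4.45
position: [0.5031, 0.0436, 0.0295]
ee_rot: [-1.813, -2.566, -0.0]
force: [0.8, -0.4, -1.7]
width: 0.236
```

```bash
python3 - <<'E'
from h import *
s=arm.observe();th=float(d["th"]);q=s["position"][:2]-d["t"]
print("tcp box mm",1e3*np.array([np.cos(th)*q[0]+np.sin(th)*q[1],-np.sin(th)*q[0]+np.cos(th)*q[1]]),s["position"][2],R.from_rotvec(s["ee_rot"]).as_matrix(),s["force"],s["ft_torque"])
im=arm.get_image("wrist");cv2.imwrite("pics/w3.png",im);np.savez("w3.npz",p=s["position"],r=s["ee_rot"])
E
```

```text
tcp box mm [0.2657 1.5052] 0.029512425469634052 [[-0.3341  0.9426 -0.0001]
 [ 0.9426  0.3341  0.0002]
 [ 0.0002 -0.     -1.    ]] [ 0.7852 -0.3691 -1.6708] [0.0016 0.0879 0.0219]
```

View pics/w3.png

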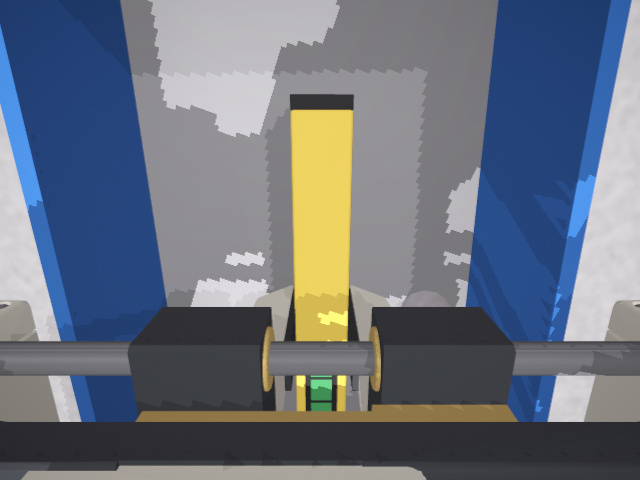

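The lip end is now clear of the lip: its black tip is at (322,95), held straight in the jaws. I'll measure the grip's distance to that end.

```bash
cat > plan.py <<'E'
from h import *
def lipend(f,uv):
    w=np.load(f);T=np.eye(4);T[:3,:3]=R.from_rotvec(w["r"]).as_matrix();T[:3,3]=w["p"]
    T2=T@arm.camera_params("wrist")["T_tool_cam"]
    return 1e3*T[:3,:3].T@(ray("wrist",uv,w["p"][2]+.0093,T2)-w["p"])
E
python3 - <<'E'
from plan import *
e=lipend("w3.npz",(322,94.5));print("lip end in tool mm",e)
S=240-e[0];y=1.5;print("s",S,"hatch y",y-S)
def chk(y,z,a,hh=20.7):   # TCP y,z mm, tilt
    a=np.deg2rad(a);A=np.array([np.cos(a),np.sin(a)]);N=np.array([-A[1],A[0]]);G=np.array([y,z]);o=G-S*A-hh*N
    dk=(np.array([-40,68])-o)@N-30;lp=-(np.array([130,72])-o)@N;al=(np.array([130,70])-o)@A
    print(np.rad2deg(a).round(1),"tcp",G,"hatch",o.round(1),"topback",(o+30*N).round(1),"deck",dk.round(1),"(along",((np.array([-40,68])-o)@A).round(1),") lip",lp.round(1),"along",al.round(1))
def fromh(y0,z0,a,hh=20.7):
    a=np.deg2rad(a);A=np.array([np.cos(a),np.sin(a)]);N=np.array([-A[1],A[0]]);return np.array([y0,z0])+S*A+hh*N
h0=y-S
for a,dy,z0 in((5,0,8),(10,0,8),(13.5,0,8),(13.5,40,17.6-.4),(16,60,19),(18,80,21),(20,100,25),(20,140,40)):
    T=fromh(h0+dy,z0,a);chk(*T,a);print("   jog u from now x,z",((T[0]-1.5)/60).round(3),(-(T[1]-29.5)/60).round(3),"twist",a/10)
E
```

```text
lip end in tool mm [91.5367  1.7291 -9.2783]
s 148.4632544647844 hatch y -146.9632544647844
5.0 tcp [-0.8691 41.5607] hatch [-147.    8.] topback [-149.6   37.9] deck 20.4 (along 111.8 ) lip -39.6 along 281.3
   jog u from now x,z -0.039 -0.201 twist 0.5
10.0 tcp [-4.35   54.1659] hatch [-147.    8.] topback [-152.2   37.5] deck 10.5 (along 115.8 ) lip -14.9 along 283.5
   jog u from now x,z -0.098 -0.411 twist 1.0
13.5 tcp [-7.4344 62.7861] hatch [-147.    8.] topback [-154.    37.2] deck 3.4 (along 118.0 ) lip 2.4 along 283.8
   jog u from now x,z -0.149 -0.555 twist 1.35
13.5 tcp [32.5656 71.9861] hatch [-107.    17.2] topback [-114.    46.4] deck 3.8 (along 77.0 ) lip 2.0 along 242.7
   jog u from now x,z 0.518 -0.708 twist 1.35
16.0 tcp [50.0431 79.8201] hatch [-87.  19.] topback [-95.2  47.8] deck 4.2 (along 58.7 ) lip 8.9 along 222.6
   jog u from now x,z 0.809 -0.839 twist 1.6
18.0 tcp [67.837  86.5645] hatch [-67.  21.] topback [-76.2  49.5] deck 6.4 (along 40.2 ) lip 12.4 along 202.5
   jog u from now x,z 1.106 -0.951 twist 1.8
20.0 tcp [85.4668 95.2291] hatch [-47.  25.] topback [-57.2  53.2] deck 8.0 (along 21.3 ) lip 16.4 along 181.7
   jog u from now x,z 1.399 -1.095 twist 2.0
20.0 tcp [125.4668 110.2291] hatch [-7. 40.] topback [-17.2  68.2] deck 7.6 (along -21.5 ) lip 16.8 along 139.0
   jog u from now x,z 2.066 -1.345 twist 2.0
```

jog_arm([
  {"xyz": [-0.015, 0, -0.1], "twist": [0, 0.25, 0], "grip": 1},
  {"xyz": [-0.039, 0, -0.2], "twist": [0, 0.5, 0], "grip": 1},
  {"xyz": [-0.065, 0, -0.305], "twist": [0, 0.75, 0], "grip": 1},
  {"xyz": [-0.098, 0, -0.41], "twist": [0, 1.0, 0], "grip": 1},
  {"xyz": [-0.098, 0, -0.41], "twist": [0, 1.0, 0], "grip": 1},
])

```text
clock: 5.12
position: [0.5057, 0.0367, 0.0543]
ee_rot: [-1.732, -2.445, -0.152]
force: [0.5, -0.2, -1.6]
width: 0.234
```

```bash
cat >> plan.py <<'E'
S,HH=148.5,20.7
def now():
    s=arm.observe();th=float(d["th"]);q=s["position"][:2]-d["t"];M=R.from_rotvec(s["ee_rot"]).as_matrix()
    y=1e3*(-np.sin(th)*q[0]+np.cos(th)*q[1]);x=1e3*(np.cos(th)*q[0]+np.sin(th)*q[1]);z=1e3*s["position"][2]
    return x,y,z,np.degrees(np.arcsin(M[2,0])),s
def path(wps):
    "waypoints (tilt, hatch y, hatch z) -> jog rows"
    x,y,z,a0,s=now();print("clock",s["clock"],"xyz",np.round([x,y,z],1),"tilt",round(a0,2),"F",s["force"],"w",s["width"])
    def geo(y,z,a):
        r=np.radians(a);A=np.array([np.cos(r),np.sin(r)]);N=np.array([-A[1],A[0]]);o=np.array([y,z])-S*A-HH*N
        print("  hatch",o.round(1),"topback",(o+30*N).round(1),"deck %.1f lip %.1f along %.1f"%((np.array([-40,68])-o)@N-30,-(np.array([130,72])-o)@N,(np.array([130,70])-o)@A))
    geo(y,z,a0);r0=np.radians(a0)
    for a,hy,hz in wps:
        r=np.radians(a);A=np.array([np.cos(r),np.sin(r)]);N=np.array([-A[1],A[0]]);T=np.array([hy,hz])+S*A+HH*N
        dT=T-[y,z];u=[dT@[np.cos(r0),np.sin(r0)]/60,dT@[np.sin(r0),-np.cos(r0)]/60]
        print("a %.1f -> x %.3f z %.3f twist %.3f"%(a,*u,(a-a0)/10));geo(*T,a)
E
python3 - <<'E'
from plan import *
path([(12,-147,8),(13.5,-147,8),(14.2,-132,10),(15,-117,12),(16,-102,15)])
E
```

```text
clock 5.125 xyz [ 0.3 -5.9 54.3] tilt 9.96 F [ 0.5035 -0.194  -1.6085] w 0.23351070824301456
  hatch [-148.5    8.3] topback [-153.7   37.8] deck 10.1 lip -14.6 along 285.0
a 12.0 -> x 0.011 z -0.079 twist 0.204
  hatch [-147.    8.] topback [-153.2   37.3] deck 6.4 lip -5.0 along 283.8
a 13.5 -> x -0.002 z -0.143 twist 0.354
  hatch [-147.    8.] topback [-154.    37.2] deck 3.4 lip 2.4 along 283.8
a 14.2 -> x 0.244 z -0.163 twist 0.424
  hatch [-132.   10.] topback [-139.4   39.1] deck 3.7 lip 4.2 along 268.7
a 15.0 -> x 0.489 z -0.187 twist 0.504
  hatch [-117.   12.] topback [-124.8   41. ] deck 4.2 lip 6.0 along 253.6
a 16.0 -> x 0.733 z -0.235 twist 0.604
  hatch [-102.   15.] topback [-110.3   43.8] deck 3.9 lip 9.2 along 238.2
```

jog_arm([
  {"xyz": [0.01, 0, -0.08], "twist": [0, 0.2, 0], "grip": 1},
  {"xyz": [0.0, 0, -0.14], "twist": [0, 0.35, 0], "grip": 1},
  {"xyz": [0.24, 0, -0.16], "twist": [0, 0.42, 0], "grip": 1},
  {"xyz": [0.48, 0, -0.185], "twist": [0, 0.5, 0], "grip": 1},
  {"xyz": [0.48, 0, -0.185], "twist": [0, 0.5, 0], "grip": 1},
])

```text
clock: 5.75
position: [0.4957, 0.0646, 0.0704]
ee_rot: [-1.681, -2.385, -0.223]
force: [0.1, -0.3, -2.0]
width: 0.235
```

```bash
python3 - <<'E'
from plan import *
path([(16,-102,15),(17,-82,18.5),(18,-62,22.5),(20,-42,27),(20,-12,40),(20,18,55)])
a=arm.get_image("side")[180:310,240:420];b=arm.get_image("wrist")
a=cv2.resize(a,None,fx=3.2,fy=3.2,interpolation=2);b=cv2.resize(b,(576,416))[:,150:370]
cv2.imwrite("pics/c4.png",np.hstack([a,b]))
E
```

```text
clock 5.75 xyz [ 0.6 23.7 70.4] tilt 15.07 F [ 0.146  -0.2758 -2.0192] w 0.23534491045687114
  hatch [-114.3   11.8] topback [-122.1   40.8] deck 5.0 lip 5.4 along 251.0
a 16.0 -> x 0.206 z -0.039 twist 0.093
  hatch [-102.   15.] topback [-110.3   43.8] deck 3.9 lip 9.2 along 238.2
a 17.0 -> x 0.536 z -0.051 twist 0.193
  hatch [-82.   18.5] topback [-90.8  47.2] deck 5.1 lip 10.8 along 217.8
a 18.0 -> x 0.867 z -0.072 twist 0.293
  hatch [-62.   22.5] topback [-71.3  51. ] deck 6.5 lip 12.3 along 197.3
a 20.0 -> x 1.190 z -0.143 twist 0.493
  hatch [-42.  27.] topback [-52.3  55.2] deck 7.8 lip 16.5 along 176.3
a 20.0 -> x 1.729 z -0.222 twist 0.493
  hatch [-12.  40.] topback [-22.3  68.2] deck 5.9 lip 18.5 along 143.7
a 20.0 -> x 2.277 z -0.334 twist 0.493
  hatch [18. 55.] topback [ 7.7 83.2] deck 2.1 lip 22.3 along 110.4
```

View pics/c4.png

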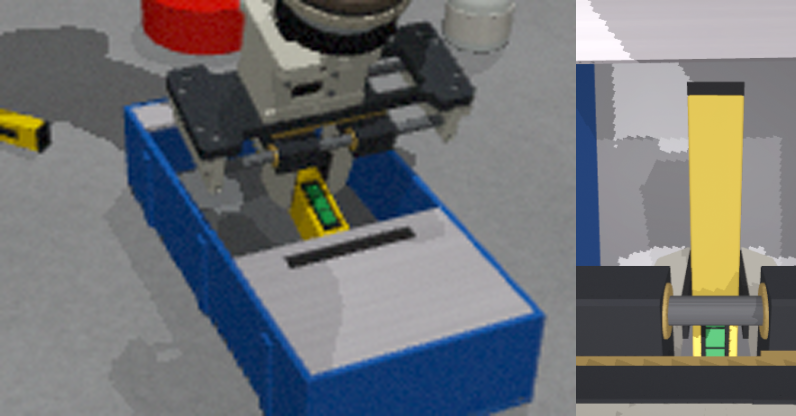

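The bar's tip in the wrist view is at v≈82·480/416≈94.6, the same as before tilting, so it hasn't slipped in the jaws. The lip edge lies ahead at about v=68, and the side view shows the bar going under the deck freely. Next, draw it out.

jog_arm([
  {"xyz": [0.2, 0, -0.035], "twist": [0, 0.09, 0], "grip": 1},
  {"xyz": [0.54, 0, -0.05], "twist": [0, 0.19, 0], "grip": 1},
  {"xyz": [0.87, 0, -0.07], "twist": [0, 0.29, 0], "grip": 1},
  {"xyz": [1.19, 0, -0.14], "twist": [0, 0.49, 0], "grip": 1},
  {"xyz": [1.19, 0, -0.14], "twist": [0, 0.49, 0], "grip": 1},
])

```text
clock: 6.48
position: [0.4739, 0.1267, 0.0974]
ee_rot: [-1.639, -2.323, -0.29]
force: [0.5, 0.1, -2.1]
width: 0.237
```

```bash
python3 - <<'E'
from plan import *
path([(20,-30,32),(20,-12,40),(20,10,52),(20,20,80)])
E
```

```text
clock 6.475 xyz [ 1.9 89.6 97.4] tilt 19.97 F [ 0.5169  0.0963 -2.0549] w 0.23685757044087252
  hatch [-42.9  27.2] topback [-53.1  55.4] deck 7.4 lip 16.9 along 177.1
a 20.0 -> x 0.229 z -0.003 twist 0.003
  hatch [-30.  32.] topback [-40.3  60.2] deck 7.2 lip 17.1 along 163.3
a 20.0 -> x 0.557 z -0.026 twist 0.003
  hatch [-12.  40.] topback [-22.3  68.2] deck 5.9 lip 18.5 along 143.7
a 20.0 -> x 0.970 z -0.089 twist 0.003
  hatch [10. 52.] topback [-0.3 80.2] deck 2.1 lip 22.2 along 118.9
a 20.0 -> x 1.286 z -0.471 twist 0.003
  hatch [20. 80.] topback [  9.7 108.2] deck -20.8 lip 45.1 along 99.9
```

jog_arm([
  {"xyz": [0.23, 0, 0], "twist": [0, 0, 0], "grip": 1},
  {"xyz": [0.55, 0, -0.03], "twist": [0, 0, 0], "grip": 1},
  {"xyz": [0.97, 0, -0.09], "twist": [0, 0, 0], "grip": 1},
  {"xyz": [1.25, 0, -0.45], "twist": [0, 0, 0], "grip": 1},
  {"xyz": [1.4, 0, -1.0], "twist": [0, 0, 0], "grip": 1},
])

```text
clock: 7.1
position: [0.4531, 0.182, 0.182]
ee_rot: [-1.639, -2.322, -0.285]
force: [0.6, -0.9, -1.4]
width: 0.239
```

```bash
python3 - <<'E'
from plan import *
path([(20,20,130),(10,-40,145),(0,-110,160)])
E
```

```text
clock 7.1 xyz [  1.7 148.7 182. ] tilt 19.92 F [ 0.5708 -0.8874 -1.3766] w 0.23920131056940344
  hatch [ 16.1 112. ] topback [  5.9 140.2] deck -52.2 lip 76.4 along 92.8
a 20.0 -> x 0.163 z -0.264 twist 0.008
  hatch [ 20. 130.] topback [  9.7 158.2] deck -67.7 lip 92.1 along 82.8
a 10.0 -> x -0.669 z -0.405 twist -0.992
  hatch [-40. 145.] topback [-45.2 174.5] deck -105.8 lip 101.4 along 154.4
a 0.0 -> x -1.734 z -0.605 twist -1.992
  hatch [-110.  160.] topback [-110.  190.] deck -122.0 lip 88.0 along 240.0
```

jog_arm([
  {"xyz": [0.0, 0, -0.3], "twist": [0, -0.3, 0], "grip": 1},
  {"xyz": [-0.4, 0, -0.4], "twist": [0, -0.7, 0], "grip": 1},
  {"xyz": [-0.9, 0, -0.5], "twist": [0, -1.2, 0], "grip": 1},
  {"xyz": [-1.4, 0, -0.57], "twist": [0, -1.7, 0], "grip": 1},
  {"xyz": [-1.73, 0, -0.61], "twist": [0, -2.0, 0], "grip": 1},
])

```text
clock: 7.72
position: [0.4913, 0.0767, 0.1808]
ee_rot: [1.811, 2.563, -0.003]
force: [0.7, 0.6, -2.0]
width: 0.232
```

jog_arm([
  {"xyz": [0, 0, 0], "twist": [0, 0, 0], "grip": 1},
  {"xyz": [0, 0, 0], "twist": [0, 0, 0], "grip": 1},
  {"xyz": [0, 0, 0], "twist": [0, 0, 0], "grip": 1},
  {"xyz": [0, 0, 0], "twist": [0, 0, 0], "grip": 1},
  {"xyz": [0, 0, 0], "twist": [0, 0, 0], "grip": 1},
])

```text
clock: 8.35
position: [0.4913, 0.0771, 0.1808]
ee_rot: [1.813, 2.564, -0.001]
force: [0.6, -0.0, -1.9]
width: 0.236
```

```bash
python3 - <<'E'
from plan import *
path([]);s=arm.observe();print(R.from_rotvec(s["ee_rot"]).as_matrix(),s["dq"])
a=arm.get_image("side")[130:330,220:460];b=arm.get_image("wrist");c=arm.get_image("top")[100:300,100:420]
a=cv2.resize(a,(400,333));b=cv2.resize(b,(400,300));c=cv2.resize(c,(400,250))
o=np.zeros((590,800,3),np.uint8);o[:333,:400]=a;o[:300,400:]=b;o[335:585,:400]=c
cv2.imwrite("pics/f.png",o)
E
```

```text
clock 8.35 xyz [  0.8  37.  180.8] tilt -0.09 F [ 0.5923 -0.0195 -1.926 ] w 0.23614761118423966
  hatch [-111.5  160.3] topback [-111.5  190.3] deck -122.2 lip 88.0 along 241.6
[[-0.3336  0.9427  0.0007]
 [ 0.9427  0.3336 -0.0014]
 [-0.0015  0.0002 -1.    ]] [-0.003   0.0019  0.0004  0.0004  0.0012 -0.0004 -0.0017]
```

View pics/f.png

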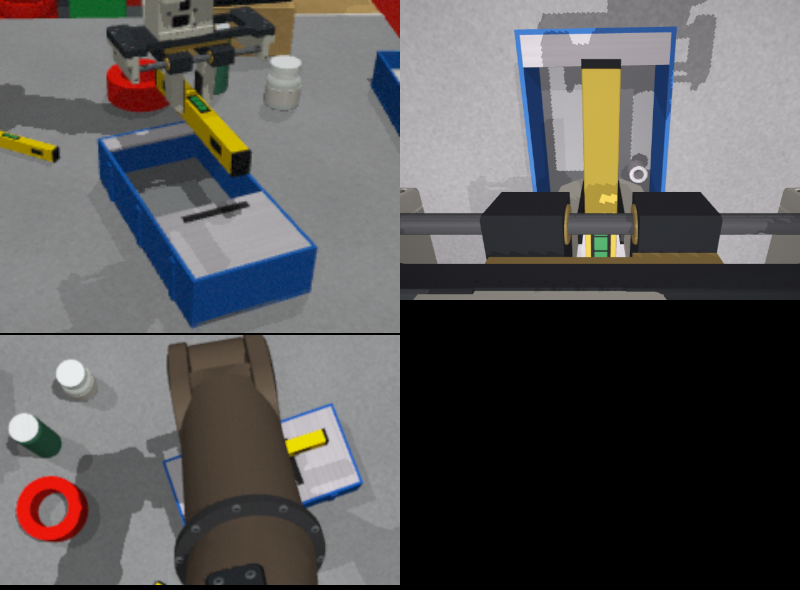

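The final view shows the bar over the box, level and free. Its tip is at v≈94.5 in the wrist view as before, and the socket still stands in place at (638,174) in the composite. Handing in.

```bash
python3 -c "
from cell import arm
print(arm.sign_off())"
```

```text
the job is handed in; nothing more can be done
None
```

The yellow spirit level is out of the blue box and I handed the job in at about 8.5 s, still gripped and held over the box.

I gripped it 28 mm from its middle on the lip side and slid it about 52 mm back under the deck. Then I tilted it to about 15° and drew it out lip end first, steepening to 20°. Last, I levelled it above the box.

Last checks:
- **Height and stillness:** the underside is about 88 mm above the box top, the tool is within 0.1° of level, and the arm is still.
- **Grip:** the jaw opening (about 21.7 mm) fits the 22 mm bar. The bar's tip sits at the same pixel in the wrist view as before the tilt, so it did not slip.
- **Forces:** between-move readings while drawing it out stayed near 2 N, about the bar's weight. The largest reading, about 5 N, came while the jaws closed.
- **Other things:** the socket still stands in the box. The can, jar, coil and the smaller yellow level looked undisturbed in the last views. I did not re-check the carton, wrench, spool or purple level; the arm never went near them.

One disagreement: the top and wrist cameras placed the box about 3 mm apart. I used the wrist view; by that, the closest calculated gap on the way out was about 2–3 mm. I saw no sign of contact.

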